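Bring the potted seedling on the sprung trolley to rest at the camera mark

TASK

Take the shuttle's black hand grip and use it to bring the trolley with the seedling pot out of its parking catch and along the slide bed, so that the trolley's index fin comes to rest at the station's pointer, and keep it there, swing damped out, for about five seconds; then let go. The trolley follows the shuttle on a soft spring and swings freely: it must never strike the rubber stop beyond the mark. Do not touch the trolley or the pot themselves, and leave the camera station and everything else on the bench as they are.

Things in the scene. Friction and masses are not known exactly. Their poses are not given: they have to be found in the camera images.
- bed: white slide bed fixed on the bench, 280 mm (its x) by 900 mm (its y), 50 mm tall; origin at the centre of its underside. Its +y is the direction of travel, from parking place to mark; its x points away from the robot. The shuttle runs at bed x = -80 mm, the trolley on two steel rods at bed x = +75 mm, both only along bed y. Both park at bed y = -200 mm.
- shuttle: grey sliding block, 50 x 90 mm and 20 mm tall, 0.5 kg, with the black hand grip on it; origin at the centre of its underside, on the bed's top (50 mm above the bench). Slides along bed y with about 4 N of friction (plus 5 N per m/s) and stays where it is left; range from 20 mm behind the parking place to 560 mm beyond it.
- shuttle_grip (a point): grasp point of the hand grip, on its axis, 118 mm above the bench. The grip is a square post, 30 x 30 mm, standing from 70 to 148 mm above the bench, free on all sides: pinch it from above with the fingers closing along bed y.
- trolley: aluminium trolley, 100 mm (bed x) by 120 mm (bed y), carrying a white pot 76 mm across with a seedling, up to 165 mm above the bed. Origin at the centre of its underside, level with the shuttle's. Runs along bed y almost without friction (under 0.01 N). Nominal mass 1.5 kg, varying 0.75 to 1.35 times. At the parking place it sits in a catch.
- trolley_fin (a point): top of the trolley's dark index fin (12 x 6 mm, 22 mm tall), on its edge away from the robot, at the trolley's y = 0. A 10 N/m spring hidden in the bed ties trolley to shuttle: neutral when both have the same bed y, at most 160 mm either way. Once free, the trolley swings about the shuttle with a period of 2.1 to 2.9 s, almost undamped (0.04 N per m/s).
- trolley_nose (a point): face of the trolley's rubber nose, at the trolley's y = +60 mm. Parking catch: a sprung roller holds the trolley at the start (give or take 3 mm) until the spring pulls with about 1 N, i.e. until the shuttle is some 95 to 115 mm ahead; then the trolley comes free suddenly and shoots forward past the shuttle.
- station: camera station fixed on the bench beyond the bed: dark foot plate with a steel pointer towards the trolley, and an arm with a rubber stop pad and a small black camera. Origin at bench height directly under the trolley's line, at the pointer's bed y. Axes parallel to the bed's. Its place along the bed varies.
- mark (a point): point on the trolley's line, at the pointer's bed y, 74 mm above the bench; axes parallel to the bed's. The trolley is at the mark when its origin has the same bed y as this point (index fin facing the pointer). 240 to 360 mm beyond the parking place.
- stop_face (a point): centre of the rubber stop pad's face, on the trolley's line, 115 mm beyond the mark along bed y: with the trolley at the mark, its nose is 55 mm short of the stop.
- wash_bottle: bystander: white plastic bottle, 64 mm across, 170 mm tall; origin at its underside. Leave alone.
- mortar: bystander: white ceramic bowl, 110 mm across, 60 mm tall; origin at its underside. Leave alone.
- sample_jar: bystander: amber glass jar, 52 mm across, 70 mm tall; origin at its underside. Leave alone.
- scoop: bystander: blue plastic scoop lying flat; origin at its underside. Leave alone.

How it is judged:
By the outcome, as a careful person would: the job done as asked, in the order asked, and still so for the second after the job is handed in, with the robot touching nothing.
It also fails if it takes over 54 s, if anything falls off the work surface, if the arm or the gripper's body presses on something with over 40 N, if the wrist force passes 120 N, or if a joint passes its speed limit or range.

ROBOT

A 6-joint arm with a two-finger parallel gripper is mounted at the origin on the work surface. World frame = base frame: x ahead of the robot, y to its left, z up, the work surface at z = 0. Lengths are in m, angles in rad, forces in N, time in s.
With the tool pointing down it reaches from about 0.3 to 1 m from the base axis. Payload 5.1 kg.
Tool frame: the origin (TCP) lies midway between the tips of the shut fingers; the grasp point (between the pads) lies 19 mm behind it; z points along the fingers, y is the line along which they close (so a half turn about z gives the same grasp; the last joint's range is limited). The gripper opens to 95 mm and grips with 3 to 60 N. Pads are 20 mm wide; open, the fingers measure 119 mm over their backs; the gripper's body (75 mm by 180 mm) begins 59 mm behind the grasp point.
Start: joints at [1.022, 0.124, 1.65, -0, 1.367, -0.083], TCP at [0.292, 0.581, 0.215] pointing down, gripper open.
Joint ranges: [-2.61, 2.61], [-1.02, 2.33], [0.03, 2.71], [-1.35, 4.49], [0.32, 2.68], [-2.91, 2.91]. Speed limits (rad/s): [2.57, 2.57, 3.14, 3.14, 3.14, 3.14].

INTERFACE

Orientations are given as a unit quaternion [x, y, z, w].
In Python, from workcell import observe, cams, workorder gives the robot as it stands.
- The arm moves only by the tool play_rows, never from a script. Its argument "commands" is a list of rows, each an object with "travel": the shift along the tool's x, y, z in cm, a list of three; "rot": the turn, a rotation vector about the tool's x, y, z in degrees, a list of three; "hand": the finger opening in cm, from 0 to 9.51. In form: [{"travel": [tx, ty, tz], "rot": [rx, ry, rz], "hand": hand}, ...]. A call has 1 to 10 rows; each row is the pose to reach, as a shift and turn from the pose commanded when the call began, along the tool's axes at that moment; what a row does not reach only later rows make up. A row lasts 1/12 s, in which the tool goes at most 41.7 mm and 7.16 degrees, less where a joint would pass 70% of its speed; a pose out of reach is approached as far as the arm can. A call with a gripper value outside its range is refused whole. The fingers move at their own pace and stop on an object; "squeeze" is the grip in N (left out, the last holds). Time passes only in rows, so rows that repeat a pose let the fingers close. It gives the time, the measured TCP pose, the force, the opening and the grip force at its end, in the units of the state.
- observe(): the state, without advancing time (a new reading comes with each control period).
- cams.capture(name): name is "scene" or "top" or "wrist"; returns (picture, depth): 384x512x3 uint8, red, green, blue; 384x512 float32, m along the optical axis (not along the pixel's ray), 0 where there is no reading.
- cams.calibration(name): a dict with "fx", "fy", "cx", "cy" (pixels), "T" (4x4, takes a point from camera to world coordinates); the wrist camera has in their place "tool_from_camera" (4x4, takes a point from camera to tool coordinates, whose origin is the TCP and whose axes are the flange's). Camera axes: x right, y down, z forward; pixel columns grow to the right and rows downward; lengths in m; the calibration is good to about 2 mm. The wrist camera is an equidistant fisheye: a pixel r from the principal point sees the ray r / f radians off the axis. A picture is of the moment at which its call begins: read the wrist's pose just before it. calibration takes no time and is no camera call.
- workorder.finish_job(): hands the job in; it is judged then, once.
The state is a dict: "t": time; "joint_positions": joint angles; "qvel": joint speeds; "joint_efforts": joint torques, N m; "ee_pos": TCP position; "orientation": TCP orientation; "wrist_force": force on the tool from outside, world axes, zero at the start; "moment": the same for the moment, N m; "width": finger opening in m; "gripper_force": force on a finger pad.
Only numpy, scipy, OpenCV 4.12 (cv2) and the standard library are available. Lean on these libraries where they do the work, as an engineer would, in place of code of your own. Each camera call takes 0.05 s, during which the arm holds its last target. There are 200 camera calls.

## Working session

There is one attempt and no reset: what is moved stays moved. The work goes in short steps, Python scripts to look and compute and a tool call to move; the robot and the scene stay as the last step left them, time stands still between calls to the robot, and variables do not carry over. Pictures are saved under pics/ and viewed, at most 10 in all, crops included, and the job is handed in when it is done.

Besides the shell and the picture viewer there is one more tool, called after "Request:" as name(argument=value, ...), one argument or row to a line, values as JSON. play_rows: Moves the arm, as the interface text tells. Its arguments: {"type":"object","properties":{"commands":{"type":"array"},"squeeze":{"type":"number"}},"required":["commands"]}

```bash
mkdir -p pics; ls; python3 - <<'E'
from workcell import observe,cams
import cv2
s=observe();print(s)
for n in("scene","top"):
    p,d=cams.capture(n);cv2.imwrite(f"pics/{n}0.png",p[...,::-1]);c=cams.calibration(n);print(n,c)
    import numpy as np;np.save(f"{n}0.npy",d)
E
```

```text
pics
{'t': 0.0, 'joint_positions': array([ 1.02241947e+00,  1.24471523e-01,  1.65164935e+00,  3.28171287e-05,
        1.36747897e+00, -8.26000493e-02]), 'qvel': array([-0.00052592,  0.00051443,  0.00077518, -0.0019414 ,  0.0012145 ,
        0.00201673]), 'joint_efforts': array([-1.21967818e-05, -4.17625487e+01, -3.59926736e+01,  7.73676694e-02,
        4.94486047e-02, -1.82170202e-04]), 'ee_pos': array([0.29161559, 0.58021159, 0.21342334]), 'orientation': array([ 2.30792034e-01,  9.73002585e-01, -9.49079819e-04, -3.26671437e-04]), 'wrist_force': array([ 0.10478224,  0.74858496, -0.72479728]), 'moment': array([-0.01040418,  0.02926496, -0.01274306]), 'gripper_force': 0.0, 'width': 0.09505070804833321}
scene {'fx': 415.41351836754603, 'fy': 415.41351836754603, 'cx': 256.18915597584754, 'cy': 189.28202972640796, 'T': array([[-0.44273904,  0.76494268, -0.46780855,  1.15543932],
       [ 0.89653763,  0.38593638, -0.21742442,  0.46732673],
       [ 0.01422712, -0.51567025, -0.856669  ,  1.29216737],
       [ 0.        ,  0.        ,  0.        ,  1.        ]])}
top {'fx': 426.9436226779197, 'fy': 426.9436226779197, 'cx': 259.7252097182211, 'cy': 196.73002827798604, 'T': array([[ 0.08691598, -0.97199354,  0.21834417,  0.24570987],
       [-0.99620809, -0.08565547,  0.01525041,  0.15825392],
       [ 0.00387907, -0.21884173, -0.97575266,  1.39246809],
       [ 0.        ,  0.        ,  0.        ,  1.        ]])}
```

View pics/scene0.png

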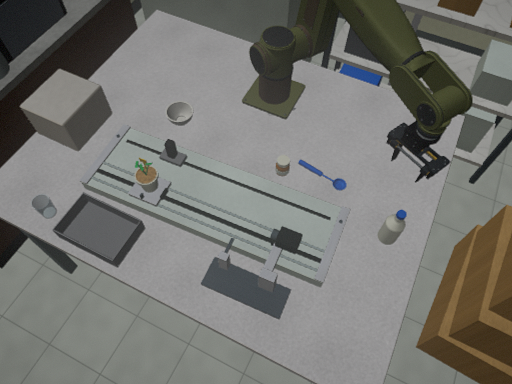

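View pics/top0.png

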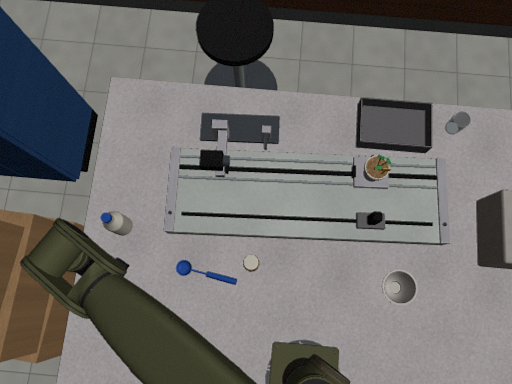

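The top view shows the grip at about (375,217), the trolley at (376,167), the pointer at (266,140) and the stop arm at about (225,160). Bed +y runs left in the picture.

```bash
cat > h.py <<'E'
import numpy as np,cv2
from workcell import observe,cams
def cloud(n,d):
    c=cams.calibration(n);v,u=np.mgrid[:384,:512]
    P=np.stack([(u-c['cx'])/c['fx']*d,(v-c['cy'])/c['fy']*d,d],-1)
    return P@c['T'][:3,:3].T+c['T'][:3,3]
def ray(n,u,v,z):
    c=cams.calibration(n);r=c['T'][:3,:3]@np.array([(u-c['cx'])/c['fx'],(v-c['cy'])/c['fy'],1]);o=c['T'][:3,3]
    return o+r*(z-o[2])/r[2]
E
python3 - <<'E'
from h import *
for n in("top","scene"):
    d=np.load(n+"0.npy");W=cloud(n,d)
    m=((W[...,2]>.043)&(W[...,2]<.062)&(d>0)).astype(np.uint8)
    k,l,s,c=cv2.connectedComponentsWithStats(m);i=1+np.argmax(s[1:,4]);X=W[l==i][:,:2].astype(np.float32)
    print(n,s[i],W[l==i][:,2].mean(),cv2.minAreaRect(X*1000))
    z=W[...,2];print([np.median(z[(z>a)&(z<a+.01)]) for a in(-.005,)])
    g=(z>.135)&(z<.16)&(W[...,0]>.3)&(W[...,0]<.9)
    k,l,s,c=cv2.connectedComponentsWithStats(g.astype(np.uint8))
    for j in range(1,k):
        if s[j,4]>15: print(s[j],W[l==j].mean(0),np.ptp(W[l==j],axis=0))
p=cv2.imread("pics/top0.png");q=p[110:240,190:450]
cv2.imwrite("pics/topc.png",cv2.resize(q,(780,390),interpolation=cv2.INTER_CUBIC))
p=cv2.imread("pics/scene0.png");q=p[130:320,80:350]
cv2.imwrite("pics/scenec.png",cv2.resize(q,(810*98//100,558),interpolation=cv2.INTER_CUBIC))
E
```

```text
top [  164   147   286    97 20994] 0.05121876523512954 ((568.7850952148438, 28.924530029296875), (281.96923828125, 901.5657348632812), 2.5937068462371826)
[np.float64(0.00038161143978054923)]
[199 150  30  18 404] [0.6337097  0.33553988 0.14084757] [0.05637728 0.08858983 0.01307479]
[364 155  26  25 415] [ 0.64304101 -0.16290635  0.15250784] [0.0764796  0.07603691 0.02085003]
[496 189  16  76 597] [ 0.50087424 -0.5407299   0.1514495 ] [0.22020848 0.03852293 0.02493536]
[371 211  11  11 107] [ 0.49650191 -0.17151641  0.14593079] [0.03182612 0.02865284 0.01897953]
[106 215   9   9  27] [0.41730333 0.60956112 0.14573027] [0.0256441  0.01327157 0.02429378]
scene [   80   124   270   160 16159] 0.05132290183123225 ((567.4429931640625, 28.12127685546875), (284.1221923828125, 902.061767578125), 2.5777783393859863)
[np.float64(0.00035691425987649517)]
[ 0 28 12 15 84] [ 0.33198571 -1.06767469  0.14658836] [0.0673318  0.01510717 0.02430598]
[63 70  6  8 17] [ 0.3997705  -0.69344851  0.15796894] [0.02351706 0.04126363 0.00499314]
[ 48  72  31  39 227] [ 0.46240346 -0.65649599  0.15830794] [0.
[... 350 characters left out ...]
0.15812996] [0.02837208 0.03940292 0.00598332]
[74 94 11 11 30] [ 0.4803188  -0.5733131   0.15810466] [0.05045152 0.03300754 0.00506447]
[ 30 101  10   8  29] [ 0.57676541 -0.68736463  0.15828676] [0.02849415 0.0456417  0.0048856 ]
[ 43 100   9  11  33] [ 0.55897175 -0.6463133   0.15859829] [0.04621095 0.0385036  0.00489349]
[165 139  10  10  73] [ 0.49923318 -0.17074377  0.14601791] [0.03180016 0.03067246 0.01688995]
[135 165  24  22 371] [ 0.64904265 -0.16210199  0.15228057] [0.0776254  0.07492753 0.02158205]
[394 215  10   8  34] [0.42900471 0.61704475 0.14681324] [0.01656217 0.02534941 0.02326973]
[272 227  31  23 411] [0.6354649  0.33710956 0.14041908] [0.05644258 0.08987943 0.01257231]
```

View pics/topc.png

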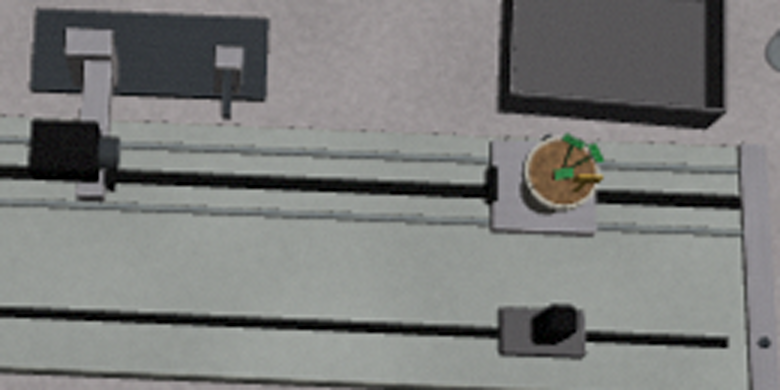

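The crop shows the pointer running from about (229,48) to (226,117), which is full-image (266,126)–(265,149). The stop arm is at about (95,40–200).

```bash
python3 - <<'E'
from h import *
C=np.array([.5682,.0286]);a=np.radians(2.59);ex=np.array([np.cos(a),np.sin(a)]);ey=np.array([-np.sin(a),np.cos(a)])
B=lambda p:np.array([(np.asarray(p)[...,:2]-C)@ex,(np.asarray(p)[...,:2]-C)@ey]).round(4)
print("ray tip",B(ray("top",265.5,148,.074)),B(ray("top",266.3,133,.074)))
for n in("top","scene"):
    W=cloud(n,np.load(n+"0.npy"));b=B(W);X,Y=b;z=W[...,2]
    m=(X>.13)&(X<.26)&(Y>.02)&(Y<.2)&(z>.05)&(z<.2)
    for lo in np.arange(.13,.26,.01):
        k=m&(X>=lo)&(X<lo+.01)
        if k.any(): print(n,round(lo,2),k.sum(),Y[k].min(),Y[k].max(),np.median(Y[k]).round(4),np.median(z[k]).round(3))
    k=(X>.05)&(X<.1)&(Y>.1)&(Y<.32)&(z>.08)
    print(n,"stop min Y",np.sort(Y[k])[:5]); 
    k=(X<-.04)&(X>-.12)&(Y<-.1)&(Y>-.3)&(z>.065)&(z<.075);print("shuttle",Y[k].min(),Y[k].max(),X[k].min(),X[k].max())
    k=(X<-.04)&(X>-.12)&(Y<-.1)&(Y>-.3)&(z>.143);print("grip",Y[k].min(),Y[k].max(),X[k].min(),X[k].max(),z[k].max())
    k=(X>.0)&(X<.14)&(Y<-.1)&(Y>-.3)&(z>.065)&(z<.09);print("trolley",Y[k].min(),Y[k].max())
R=cv2.Rodrigues(np.zeros(3))
from scipy.spatial.transform import Rotation as Ro
s=observe();M=Ro.from_quat(s['orientation']).as_matrix();print(M.round(3))
g=C-.08*ex-.2*ey
print("grip world",g,"tool delta to grip, TCP z .25:",M.T@(np.r_[g,.25]-s['ee_pos'])*100)
# rotation: tool y -> ey or -ey
for sg in(1,-1):
    y=np.r_[sg*ey,0];zz=np.array([0,0,-1.]);T=np.c_[np.cross(y,zz),y,zz];print(sg,(Ro.from_matrix(M.T@T)).as_rotvec(degrees=True).round(2))
E
```

```text
ray tip [0.1422 0.1394] [0.194  0.1388]
top 0.13 82 0.0215 0.1997 0.1124 0.052
top 0.14 9 0.1381 0.1448 0.1415 0.095
top 0.15 9 0.1385 0.1452 0.1419 0.095
top 0.16 9 0.1389 0.1456 0.1422 0.094
top 0.17 9 0.1393 0.146 0.1427 0.096
top 0.18 43 0.1294 0.1561 0.143 0.081
top 0.19 31 0.127 0.1564 0.1433 0.097
top 0.2 30 0.1274 0.1569 0.1422 0.097
top 0.21 6 0.1278 0.1538 0.1458 0.097
top stop min Y [0.2503 0.2503 0.2503 0.2506 0.2507]
shuttle -0.2428 -0.1539 -0.1054 -0.0548
grip -0.2114 -0.1834 -0.0934 -0.0649 0.15474993923112002
trolley -0.255 -0.1073
scene 0.13 69 0.0206 0.1993 0.1186 0.052
scene 0.14 10 0.1373 0.1472 0.1448 0.094
scene 0.15 12 0.137 0.1468 0.1416 0.095
scene 0.16 10 0.1378 0.1464 0.143 0.096
scene 0.17 12 0.1375 0.1474 0.143 0.096
scene 0.18 19 0.128 0.1562 0.1423 0.095
scene 0.19 39 0.1269 0.1572 0.1478 0.096
scene 0.2 48 0.1269 0.1576 0.146 0.095
scene 0.21 40 0.1292 0.1556 0.1421 0.075
scene stop min Y [0.2504 0.2506 0.2511 0.2517 0.2517]
shuttle -0.2417 -0.1528 -0.1054 -0.0531
grip -0.213 -0.1836 -0.0935 -0.0661 0.15300954221086926
trolley -0.2545 -0.137
[[-0.893  0.449 -0.001]
 [ 0.449  0.893 -0.002]
 [ 0.    -0.002 -1.   ]]
grip world [ 0.49731945 -0.17481079] tool delta to grip, TCP z .25: [-52.28608553 -58.23334417  -3.54709521]
1 [ -0.1   -0.03 -29.28]
-1 [-5.0000e-02  1.3000e-01  1.5072e+02]
```

Request:
play_rows(
  commands=[
    {"travel":[-52.3,-58.2,0],"rot":[0,0,-29.3],"hand":7.5},
    {"travel":[-52.3,-58.2,0],"rot":[0,0,-29.3],"hand":7.5},
    {"travel":[-52.3,-58.2,0],"rot":[0,0,-29.3],"hand":7.5},
    {"travel":[-52.3,-58.2,0],"rot":[0,0,-29.3],"hand":7.5},
    {"travel":[-52.3,-58.2,0],"rot":[0,0,-29.3],"hand":7.5},
    {"travel":[-52.3,-58.2,0],"rot":[0,0,-29.3],"hand":7.5},
    {"travel":[-52.3,-58.2,0],"rot":[0,0,-29.3],"hand":7.5},
    {"travel":[-52.3,-58.2,0],"rot":[0,0,-29.3],"hand":7.5},
    {"travel":[-52.3,-58.2,0],"rot":[0,0,-29.3],"hand":7.5},
    {"travel":[-52.3,-58.2,0],"rot":[0,0,-29.3],"hand":7.5},
  ],
)

```text
t: 0.93
ee_pos: [0.401, 0.1782, 0.2144]
orientation: [-0.023, 1.0, -0.0, 0.0]
wrist_force: [1.5, 0.2, -0.5]
width: 0.0752
gripper_force: 0.0
```

```bash
cat >> h.py <<'E'
from scipy.spatial.transform import Rotation as Ro
C=np.array([.5682,.0286]);a=np.radians(2.59);ex=np.array([np.cos(a),np.sin(a)]);ey=np.array([-np.sin(a),np.cos(a)])
B=lambda p:np.array([(np.asarray(p)[...,:2]-C)@ex,(np.asarray(p)[...,:2]-C)@ey])
def delta(bx,by,z):
    s=observe();M=Ro.from_quat(s['orientation']).as_matrix()
    T=np.c_[np.r_[-ex,0],np.r_[ey,0],[0,0,-1]]
    p=np.r_[C+bx*ex+by*ey,z]
    print('t',s['t'],'bed',B(s['ee_pos']).round(4),s['ee_pos'].round(4),'travel',(M.T@(p-s['ee_pos'])*100).round(2),'rot',Ro.from_matrix(M.T@T).as_rotvec(degrees=True).round(2),'w',s['width'],s['gripper_force'],s['wrist_force'].round(1))
E
python3 -c "
from h import *
delta(-.08,-.198,.21)"
```

```text
t 0.9333 bed [-0.1603  0.1571] [0.401  0.1782 0.2144] travel [ -8.   -35.51   0.44] rot [-0.    0.    0.06] w 0.07519271548718591 0.0 [ 1.5  0.2 -0.5]
```

Request:
play_rows(
  commands=[
    {"travel":[-8,-35,0],"rot":[0,0,0],"hand":7.5},
    {"travel":[-8,-35,0],"rot":[0,0,0],"hand":7.5},
    {"travel":[-8,-35,0],"rot":[0,0,0],"hand":7.5},
    {"travel":[-8,-35,0],"rot":[0,0,0],"hand":7.5},
    {"travel":[-8,-35,0],"rot":[0,0,0],"hand":7.5},
    {"travel":[-8,-35,0],"rot":[0,0,0],"hand":7.5},
    {"travel":[-8,-35,0],"rot":[0,0,0],"hand":7.5},
    {"travel":[-8,-35,0],"rot":[0,0,0],"hand":7.5},
    {"travel":[-8,-35,0],"rot":[0,0,0],"hand":7.5},
    {"travel":[-8,-35,0],"rot":[0,0,0],"hand":7.5},
  ],
)

```text
t: 1.77
ee_pos: [0.4974, -0.17, 0.214]
orientation: [-0.02, 1.0, -0.0, -0.0]
wrist_force: [-0.8, 0.4, 0.8]
width: 0.0751
gripper_force: 0.0
```

```bash
python3 -c "
from h import *
delta(-.08,-.198,.099)"
```

```text
t 1.7667 bed [-0.0797 -0.1952] [ 0.4974 -0.17    0.214 ] travel [ 0.02 -0.27 11.5 ] rot [-0.05 -0.05 -0.26] w 0.07507833057992763 0.0 [-0.8  0.4  0.8]
```

Request:
play_rows(
  commands=[
    {"travel":[0,-0.2,4],"rot":[0,0,0],"hand":7.5},
    {"travel":[0,-0.2,8],"rot":[0,0,0],"hand":7.5},
    {"travel":[0,-0.2,11],"rot":[0,0,0],"hand":7.5},
    {"travel":[0,-0.2,11.4],"rot":[0,0,0],"hand":7.5},
    {"travel":[0,-0.2,11.4],"rot":[0,0,0],"hand":5},
    {"travel":[0,-0.2,11.4],"rot":[0,0,0],"hand":2.5},
    {"travel":[0,-0.2,11.4],"rot":[0,0,0],"hand":2},
    {"travel":[0,-0.2,11.4],"rot":[0,0,0],"hand":2},
    {"travel":[0,-0.2,11.4],"rot":[0,0,0],"hand":2},
    {"travel":[0,-0.2,11.4],"rot":[0,0,0],"hand":2},
  ],
  squeeze=30,
)

```text
t: 2.6
ee_pos: [0.4981, -0.1682, 0.1022]
orientation: [-0.023, 1.0, -0.001, 0.001]
wrist_force: [-0.6, -5.4, 3.7]
width: 0.0406
gripper_force: 3.2
```

```bash
cat >> h.py <<'E'
def trolley(n="top",save=None):
    """bed y of pot rim centre & trolley plate extents, from depth"""
    s=observe();t=s['t'];p,d=cams.capture(n);W=cloud(n,d);X,Y=B(W);z=W[...,2]
    if save: cv2.imwrite(save,p[...,::-1])
    k=((X>-.0)&(X<.14)&(z>.1)&(z<.17)&(Y<.4)&(np.abs(X-.07)<.05)).astype(np.uint8)
    hsv=cv2.cvtColor(p,cv2.COLOR_RGB2HSV)
    soil=(hsv[...,0]>5)&(hsv[...,0]<20)&(hsv[...,1]>70)&(X>.03)&(X<.12)&(z>.1)&(Y>-.3)&(Y<.25)
    return t,B(s['ee_pos'])[1],np.median(Y[soil]),soil.sum(),(Y[soil].min()+Y[soil].max())/2
E
python3 - <<'E'
from h import *
delta(-.08,-.198,.099)
print(trolley());print(trolley("scene"));print(trolley("top"))
E
```

```text
t 2.6 bed [-0.079  -0.1934] [ 0.4981 -0.1682  0.1022] travel [ 0.11 -0.46  0.32] rot [-0.08  0.13  0.04] w 0.04061665755408144 3.186659887433052 [-0.6 -5.4  3.7]
(2.6, np.float64(-0.19343996788611367), np.float64(-0.1941650971831684), np.int64(279), np.float64(-0.19977534940612082))
(2.65, np.float64(-0.19405191914093078), np.float64(-0.19619580197382044), np.int64(221), np.float64(-0.20010179813039466))
(2.7, np.float64(-0.19432079249670012), np.float64(-0.19430745265835314), np.int64(283), np.float64(-0.19962986250101503))
```

Request:
play_rows(
  commands=[
    {"travel":[0,-0.2,0.2],"rot":[0,0,0],"hand":2},
    {"travel":[0,-0.2,0.2],"rot":[0,0,0],"hand":2},
    {"travel":[0,-0.2,0.2],"rot":[0,0,0],"hand":2},
    {"travel":[0,-0.2,0.2],"rot":[0,0,0],"hand":2},
    {"travel":[0,-0.2,0.2],"rot":[0,0,0],"hand":2},
  ],
  squeeze=40,
)

```text
t: 3.17
ee_pos: [0.4983, -0.1704, 0.1021]
orientation: [-0.023, 1.0, -0.0, 0.001]
wrist_force: [-6.5, 0.6, 15.8]
width: 0.0298
gripper_force: 40.0
```

```bash
python3 - <<'E'
from h import *
delta(-.08,-.198,.099)
print(trolley("scene"))
W=cloud("top",cams.capture("top")[1]);X,Y=B(W);z=W[...,2]
k=(X<-.05)&(X>-.11)&(Y<-.1)&(Y>-.3)&(z>.065)&(z<.075);print("shuttle",Y[k].min(),Y[k].max(),k.sum())
E
```

```text
t 3.1667 bed [-0.0789 -0.1957] [ 0.4983 -0.1704  0.1021] travel [ 0.11 -0.23  0.31] rot [-0.05  0.1   0.01] w 0.0298082261355628 39.999414682388306 [-6.5  0.6 15.8]
(3.1667, np.float64(-0.19566939706070027), np.float64(-0.1954315087003743), np.int64(225), np.float64(-0.19878463270624414))
shuttle -0.18246623739844575 -0.1506958623086942 54
```

Request:
play_rows(
  commands=[
    {"travel":[0.1,1.5,-0.15],"rot":[0,0,0],"hand":2},
    {"travel":[0.1,3.5,-0.15],"rot":[0,0,0],"hand":2},
    {"travel":[0.1,5.5,-0.15],"rot":[0,0,0],"hand":2},
    {"travel":[0.1,7.5,-0.15],"rot":[0,0,0],"hand":2},
    {"travel":[0.1,9.5,-0.15],"rot":[0,0,0],"hand":2},
    {"travel":[0.1,11,-0.15],"rot":[0,0,0],"hand":2},
    {"travel":[0.1,11.8,-0.15],"rot":[0,0,0],"hand":2},
  ],
)

```text
t: 3.85
ee_pos: [0.4929, -0.0515, 0.1022]
orientation: [-0.023, 1.0, -0.001, 0.002]
wrist_force: [4.6, -6.0, 4.4]
width: 0.0301
gripper_force: 40.0
```

```bash
cat > m.py <<'E'
import sys,json
from h import *
o=open("log.txt","a")
for i in range(int(sys.argv[1])):
    r=trolley();o.write(json.dumps([float(x) for x in r])+"\n");print(*np.round(r,4))
    e=float(sys.argv[2]) if len(sys.argv)>2 else 0
E
python3 m.py 18; python3 -c "
from h import *
delta(-.08,-.198,.099)"
```

```text
3.85 -0.0766 -0.1913 282.0 -0.1954
3.9 -0.0756 -0.1899 290.0 -0.1951
3.95 -0.0759 -0.1882 284.0 -0.1921
4.0 -0.0761 -0.1848 288.0 -0.1891
4.05 -0.0764 -0.1806 288.0 -0.1858
4.1 -0.0765 -0.1751 289.0 -0.1797
4.15 -0.0766 -0.1665 293.0 -0.1708
4.2 -0.0766 -0.1577 291.0 -0.162
4.25 -0.0767 -0.1459 287.0 -0.15
4.3 -0.0767 -0.1331 280.0 -0.138
4.35 -0.0767 -0.1205 284.0 -0.125
4.4 -0.0767 -0.1064 275.0 -0.1109
4.45 -0.0767 -0.0939 252.0 -0.0983
4.5 -0.0767 -0.0763 249.0 -0.083
4.55 -0.0767 -0.0628 258.0 -0.0682
4.6 -0.0767 -0.0484 268.0 -0.0529
4.65 -0.0767 -0.0353 261.0 -0.0408
4.7 -0.0767 -0.0216 272.0 -0.026
t 4.75 bed [-0.0789 -0.0767] [ 0.4929 -0.0516  0.1021] travel [  0.12 -12.13   0.3 ] rot [0.04 0.25 0.03] w 0.030090002615462897 40.00181972980499 [4.  4.5 6.6]
```

```bash
python3 m.py 24 | tail -4; cat > fit.py <<'E'
from h import *
import json
from scipy.optimize import least_squares
D=np.array([json.loads(l) for l in open("log.txt")])
k=(D[:,0]>4.1)&(D[:,0]<6)
t,s,y=D[k,0],D[k,1],D[k,4]
f=lambda p:p[0]+p[1]*np.cos(p[2]*(t-p[3]))-y
r=least_squares(f,[-.0767,.115,2.5,5.1]);print(r.x,"T",2*np.pi/r.x[2],"rms",np.std(r.fun),"now",D[-1,0])
E
python3 fit.py
```

```text
5.75 -0.0767 -0.0686 257.0 -0.074
5.8 -0.0767 -0.0846 253.0 -0.0892
5.85 -0.0767 -0.0996 263.0 -0.1015
5.9 -0.0767 -0.1116 280.0 -0.1166
[-0.08116413  0.11713235  2.47483187  5.13898117] T 2.5388331925767402 rms 0.0007765446899727017 now 5.9
```

Request:
play_rows(
  commands=[
    {"travel":[0,0,0],"rot":[0,0,0],"hand":2},
    {"travel":[0,0,0],"rot":[0,0,0],"hand":2},
    {"travel":[0,0,0],"rot":[0,0,0],"hand":2},
    {"travel":[0,0,0],"rot":[0,0,0],"hand":2},
    {"travel":[0,0,0],"rot":[0,0,0],"hand":2},
    {"travel":[0,0,0],"rot":[0,0,0],"hand":2},
    {"travel":[0,0,0],"rot":[0,0,0],"hand":2},
    {"travel":[0,0,0],"rot":[0,0,0],"hand":2},
    {"travel":[0,0,0],"rot":[0,0,0],"hand":2},
    {"travel":[0,0,0],"rot":[0,0,0],"hand":2},
  ],
)

```text
t: 6.78
ee_pos: [0.4929, -0.0516, 0.1021]
orientation: [-0.023, 1.0, 0.001, 0.002]
wrist_force: [3.3, 3.6, 7.2]
width: 0.03
gripper_force: 40.0
```

Request:
play_rows(
  commands=[
    {"travel":[0,0,0],"rot":[0,0,0],"hand":2},
    {"travel":[0,0,0],"rot":[0,0,0],"hand":2},
    {"travel":[0,1.27,0],"rot":[0,0,0],"hand":2},
    {"travel":[0,2.53,0],"rot":[0,0,0],"hand":2},
    {"travel":[0,3.8,0],"rot":[0,0,0],"hand":2},
    {"travel":[0,5.06,0],"rot":[0,0,0],"hand":2},
    {"travel":[0,6.33,0],"rot":[0,0,0],"hand":2},
    {"travel":[0,7.59,0],"rot":[0,0,0],"hand":2},
    {"travel":[0,8.86,0],"rot":[0,0,0],"hand":2},
    {"travel":[0,10.12,0],"rot":[0,0,0],"hand":2},
  ],
)

```text
t: 7.62
ee_pos: [0.4884, 0.0488, 0.1022]
orientation: [-0.023, 1.0, -0.001, 0.002]
wrist_force: [5.2, -4.5, 4.6]
width: 0.0299
gripper_force: 40.0
```

Request:
play_rows(
  commands=[
    {"travel":[0,1.27,0],"rot":[0,0,0],"hand":2},
    {"travel":[0,2.53,0],"rot":[0,0,0],"hand":2},
    {"travel":[0,3.8,0],"rot":[0,0,0],"hand":2},
    {"travel":[0,5.06,0],"rot":[0,0,0],"hand":2},
    {"travel":[0,6.33,0],"rot":[0,0,0],"hand":2},
    {"travel":[0,7.59,0],"rot":[0,0,0],"hand":2},
    {"travel":[0,8.86,0],"rot":[0,0,0],"hand":2},
    {"travel":[0,10.12,0],"rot":[0,0,0],"hand":2},
    {"travel":[0,11.39,0],"rot":[0,0,0],"hand":2},
    {"travel":[0,11.75,0],"rot":[0,0,0],"hand":2},
  ],
)

```text
t: 8.45
ee_pos: [0.4831, 0.167, 0.1022]
orientation: [-0.023, 1.0, -0.0, 0.002]
wrist_force: [4.7, -4.3, 5.5]
width: 0.0301
gripper_force: 40.0
```

```bash
python3 m.py 24 | awk 'NR%2'; python3 -c "
from h import *
delta(-.08,.142,.102)
trolley('top','pics/top1.png')
p,d=cams.capture('wrist')
p=cv2.imread('pics/top1.png')[100:230,190:320]
cv2.imwrite('pics/top1c.png',cv2.resize(p,(585,585),interpolation=cv2.INTER_CUBIC))"
```

```text
8.45 0.1421 0.12 259.0 0.1168
8.55 0.1424 0.1263 249.0 0.1256
8.65 0.1424 0.1342 256.0 0.1319
8.75 0.1424 0.1419 259.0 0.141
8.85 0.1424 0.1506 253.0 0.15
8.95 0.1424 0.1596 245.0 0.1563
9.05 0.1424 0.1645 251.0 0.165
9.15 0.1424 0.1692 248.0 0.1682
9.25 0.1424 0.1724 251.0 0.1715
9.35 0.1424 0.1743 255.0 0.1742
9.45 0.1424 0.1724 251.0 0.1728
9.55 0.1424 0.1705 252.0 0.1699
t 9.65 bed [-0.0787  0.1424] [0.4831 0.1673 0.1022] travel [ 0.13 -0.04  0.02] rot [0.09 0.28 0.03] w 0.029489695570673886 40.006184577941895 [5.4 4.6 4.2]
```

View pics/top1c.png

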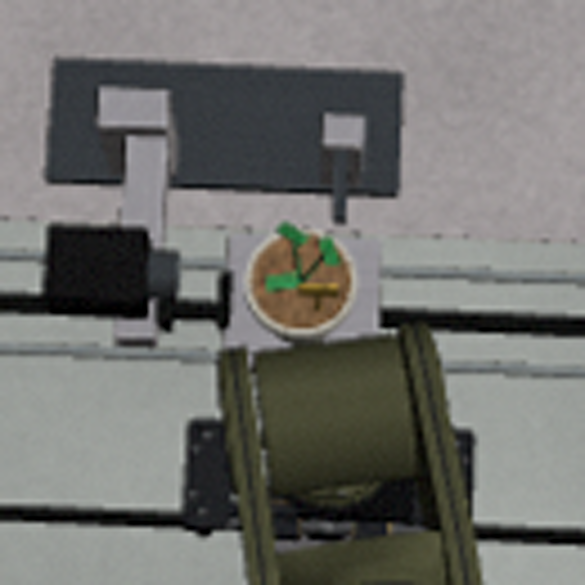

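The top view shows the trolley near its swing peak, with the pot at about (300,285), and the pointer at (340,185). It still swings about 33 mm, so I'll fit that and cancel it.

```bash
python3 m.py 10 >/dev/null; sed -i 's/^k=.*/import sys\nk=(D[:,0]>float(sys.argv[1]))/; s/\[-.0767,.115,2.5,5.1\]/[s[-1],.03,2.475,float(sys.argv[2])]/' fit.py; python3 fit.py 8.5 9.36; python3 -c "
from h import *
delta(-.08,.142,.102)"
```

```text
[0.14093838 0.03290128 2.53711532 9.36710607] T 2.476507573509948 rms 0.0006540597137385401 now 10.2
t 10.25 bed [-0.0787  0.1424] [0.4831 0.1673 0.1022] travel [ 0.13 -0.04  0.02] rot [0.09 0.28 0.03] w 0.029745410676707596 40.00341832637787 [4.5 3.7 3.2]
```

Request:
play_rows(
  commands=[
    {"travel":[0,0,0],"rot":[0,0,0],"hand":2},
    {"travel":[0,0,0],"rot":[0,0,0],"hand":2},
    {"travel":[0,0,0],"rot":[0,0,0],"hand":2},
    {"travel":[0,-0.7,0],"rot":[0,0,0],"hand":2},
    {"travel":[0,-1.65,0],"rot":[0,0,0],"hand":2},
    {"travel":[0,-1.65,0],"rot":[0,0,0],"hand":2},
    {"travel":[0,-1.65,0],"rot":[0,0,0],"hand":2},
    {"travel":[0,-1.65,0],"rot":[0,0,0],"hand":2},
    {"travel":[0,-1.65,0],"rot":[0,0,0],"hand":2},
    {"travel":[0,-1.65,0],"rot":[0,0,0],"hand":2},
  ],
)

```text
t: 11.08
ee_pos: [0.4839, 0.1494, 0.1021]
orientation: [-0.023, 1.0, -0.0, 0.002]
wrist_force: [3.9, -2.9, 5.9]
width: 0.0297
gripper_force: 40.0
```

Request:
play_rows(
  commands=[
    {"travel":[0,0,0],"rot":[0,0,0],"hand":2},
    {"travel":[0,0,0],"rot":[0,0,0],"hand":2},
    {"travel":[0,0,0],"rot":[0,0,0],"hand":2},
    {"travel":[0,0,0],"rot":[0,0,0],"hand":2},
    {"travel":[0,0,0],"rot":[0,0,0],"hand":2},
    {"travel":[0,0,0],"rot":[0,0,0],"hand":2},
    {"travel":[0,0,0],"rot":[0,0,0],"hand":2},
    {"travel":[0,0,0],"rot":[0,0,0],"hand":2},
    {"travel":[0,0.7,0],"rot":[0,0,0],"hand":2},
    {"travel":[0,1.65,0],"rot":[0,0,0],"hand":2},
  ],
)

```text
t: 11.92
ee_pos: [0.4832, 0.1656, 0.1022]
orientation: [-0.022, 1.0, -0.0, 0.002]
wrist_force: [3.1, -4.3, 5.7]
width: 0.0299
gripper_force: 40.0
```

```bash
python3 m.py 30 |awk 'NR%3==1'; python3 fit.py 11.95 12.5; python3 -c "
from h import *
delta(-.08,.142,.102)"
```

```text
11.9167 0.1407 0.1416 243.0 0.1382
12.0667 0.1423 0.1415 255.0 0.1408
12.2167 0.1423 0.142 257.0 0.1411
12.3667 0.1423 0.1446 245.0 0.141
12.5167 0.1423 0.1447 242.0 0.1412
12.6667 0.1423 0.1446 242.0 0.1424
12.8167 0.1423 0.1447 240.0 0.1411
12.9667 0.1423 0.1447 243.0 0.141
13.1167 0.1423 0.1421 250.0 0.1411
13.2667 0.1423 0.1417 252.0 0.141
[ 1.41393650e-01  7.31205959e-04 -5.50762167e+00  1.26384312e+01] T -1.1408164337552802 rms 0.0005296204971919404 now 13.3667
t 13.4167 bed [-0.0787  0.1423] [0.4831 0.1672 0.1021] travel [ 0.13 -0.03  0.01] rot [0.09 0.28 0.03] w 0.03019347474771875 40.00451982021332 [5.2 4.  5.4]
```

```bash
python3 - <<'E'
from h import *
o=[]
for n,(u,v) in (("scene",(225,240)),("top",(268,150))):
    p,d=cams.capture(n);np.save(n+"1.npy",d);cv2.imwrite(f"pics/{n}2.png",p[...,::-1])
    q=p[v-28:v+28,u-28:u+28,::-1];o.append(cv2.resize(q,(400,400),interpolation=cv2.INTER_CUBIC))
cv2.imwrite("pics/fin.png",np.hstack(o))
E
```

```text
(no output)
```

View pics/fin.png

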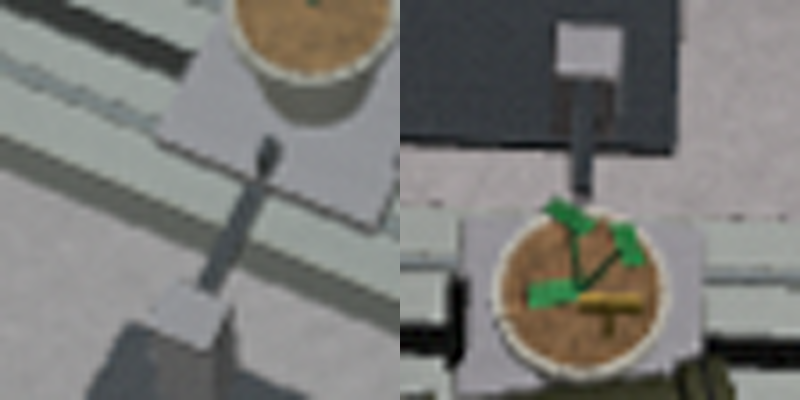

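Left (scene): fin tip at (270,145), roughly in line with the pointer (262,180)–(210,280). Right (top): pointer at x≈583, pot centre at about 581. They look aligned to within a couple of mm, so I'll check it numerically.

```bash
python3 - <<'E'
from h import *
for n in("top","scene"):
    W=cloud(n,np.load(n+"1.npy"));X,Y=B(W);z=W[...,2]
    P=(X>.14)&(X<.178)&(Y>.1)&(Y<.2)&(z>.07)&(z<.12);L=np.median(Y[P])
    print(n,"pointer",Y[P].mean().round(4),L.round(4),(Y[P].min()+Y[P].max())/2, "post",[ (Y[k].min()+Y[k].max())/2 for k in[(X>.19)&(X<.21)&(z>.085)&(Y>.1)&(Y<.18)]])
    for lo in(.09,.1,.11):
        k=(X>lo)&(X<lo+.012)&(Y>.05)&(Y<.25)&(z>.058)&(z<.085);print(" plate",lo,Y[k].min().round(4),Y[k].max().round(4),((Y[k].min()+Y[k].max())/2).round(4),np.median(z[k]).round(3))
    k=(X>.112)&(X<.138)&(Y>.1)&(Y<.18)&(z>.078)&(z<.11);print(" fin",k.sum(),Y[k].mean(),Y[k].min(),Y[k].max(),X[k].mean(),z[k].max())
    k=(X>.03)&(X<.12)&(Y>.09)&(Y<.2)&(z>.13)&(z<.16);print(" pot",(Y[k].min()+Y[k].max())/2,Y[k].mean())
E
```

```text
top pointer 0.142 0.142 0.14199078546817223 post [np.float64(0.1421008828245099)]
 plate 0.09 0.0878 0.2107 0.1493 0.081
 plate 0.1 0.0513 0.2405 0.1459 0.08
 plate 0.11 0.0743 0.2377 0.156 0.082
 fin 34 0.14309729651905795 0.10137391889400676 0.1791486079180937 0.12276213061491144 0.10473542123555957
 pot 0.1396138967018747 0.1410066348649514
scene pointer 0.1427 0.1427 0.1425237673819341 post [np.float64(0.14158869777075936)]
 plate 0.09 0.0858 0.2008 0.1433 0.082
 plate 0.1 0.0512 0.246 0.1486 0.081
 plate 0.11 0.0512 0.2445 0.1479 0.082
 fin 103 0.1390055934435388 0.10076656672978324 0.17931710331890324 0.11976065645971683 0.10690059485951697
 pot 0.14081035649281914 0.14344826511123948
```

```bash
python3 - <<'E'
from h import *
for n in("top","scene"):
    W=cloud(n,np.load(n+"1.npy"));X,Y=B(W);z=W[...,2]
    k=(X>.085)&(X<.118)&(Y>.07)&(Y<.22)&(z>.077)&(z<.088)
    e=[(Y[r][k[r]].min(),Y[r][k[r]].max()) for r in range(384) if k[r].sum()>8] if n=="top" else []
    print(n,"rows",np.array(e).round(4).tolist()); print(np.percentile(Y[k],[.5,99.5]),cv2.minAreaRect((np.c_[X[k],Y[k]]*1000).astype(np.float32)))
    k=(X>.11)&(X<.14)&(Y>.11)&(Y<.17)&(z>.091);print(" fin",k.sum(),Y[k].round(4),X[k].round(3))
E
```

```text
top rows [[0.0951, 0.1947], [0.0886, 0.1947], [0.0917, 0.1944], [0.0882, 0.1942], [0.0883, 0.194], [0.088, 0.1939], [0.0882, 0.1999], [0.0879, 0.2], [0.0878, 0.1998]]
[0.08777771 0.19995676] ((101.76083374023438, 143.8251495361328), (112.23733520507812, 32.0852165222168), 89.89275360107422)
 fin 7 [0.1444 0.1412 0.138  0.1443 0.1379 0.1408 0.1377] [0.138 0.136 0.138 0.135 0.135 0.126 0.125]
scene rows []
[0.0865841  0.19809356] ((101.70587921142578, 143.2675323486328), (114.94989776611328, 32.635765075683594), 89.45687103271484)
 fin 19 [0.1383 0.1401 0.1388 0.1416 0.1371 0.1409 0.1436 0.1395 0.1412 0.1432
 0.1387 0.1413 0.1425 0.1365 0.1408 0.1431 0.1392 0.1417 0.1438] [0.115 0.111 0.116 0.115 0.12  0.12  0.119 0.125 0.121 0.118 0.124 0.122
 0.125 0.134 0.135 0.133 0.139 0.137 0.135]
```

Request:
play_rows(
  commands=[
    {"travel":[0,0,0],"rot":[0,0,0],"hand":2},
    {"travel":[0,0,0],"rot":[0,0,0],"hand":2},
    {"travel":[0,0,0],"rot":[0,0,0],"hand":2},
    {"travel":[0,0,0],"rot":[0,0,0],"hand":2},
    {"travel":[0,0,0],"rot":[0,0,0],"hand":2},
    {"travel":[0,0,0],"rot":[0,0,0],"hand":2},
    {"travel":[0,0,0],"rot":[0,0,0],"hand":2},
    {"travel":[0,0,0],"rot":[0,0,0],"hand":2},
    {"travel":[0,0,0],"rot":[0,0,0],"hand":2},
    {"travel":[0,0,0],"rot":[0,0,0],"hand":2},
  ],
)

```text
t: 14.35
ee_pos: [0.4831, 0.1672, 0.1021]
orientation: [-0.023, 1.0, 0.001, 0.002]
wrist_force: [5.1, 3.6, 5.4]
width: 0.0296
gripper_force: 40.0
```

Request:
play_rows(
  commands=[
    {"travel":[0,0,0],"rot":[0,0,0],"hand":2},
    {"travel":[0,0,0],"rot":[0,0,0],"hand":2},
    {"travel":[0,0,0],"rot":[0,0,0],"hand":2},
    {"travel":[0,0,0],"rot":[0,0,0],"hand":2},
    {"travel":[0,0,0],"rot":[0,0,0],"hand":2},
    {"travel":[0,0,0],"rot":[0,0,0],"hand":2},
    {"travel":[0,0,0],"rot":[0,0,0],"hand":2},
    {"travel":[0,0,0],"rot":[0,0,0],"hand":2},
    {"travel":[0,0,0],"rot":[0,0,0],"hand":2},
    {"travel":[0,0,0],"rot":[0,0,0],"hand":2},
  ],
)

```text
t: 15.18
ee_pos: [0.4831, 0.1672, 0.1021]
orientation: [-0.023, 1.0, 0.001, 0.002]
wrist_force: [5.3, 3.6, 5.5]
width: 0.0302
gripper_force: 40.0
```

Request:
play_rows(
  commands=[
    {"travel":[0,0,0],"rot":[0,0,0],"hand":2},
    {"travel":[0,0,0],"rot":[0,0,0],"hand":2},
    {"travel":[0,0,0],"rot":[0,0,0],"hand":2},
    {"travel":[0,0,0],"rot":[0,0,0],"hand":2},
    {"travel":[0,0,0],"rot":[0,0,0],"hand":2},
    {"travel":[0,0,0],"rot":[0,0,0],"hand":2},
    {"travel":[0,0,0],"rot":[0,0,0],"hand":2},
    {"travel":[0,0,0],"rot":[0,0,0],"hand":2},
    {"travel":[0,0,0],"rot":[0,0,0],"hand":2},
    {"travel":[0,0,0],"rot":[0,0,0],"hand":2},
  ],
)

```text
t: 16.02
ee_pos: [0.4831, 0.1672, 0.1021]
orientation: [-0.023, 1.0, 0.001, 0.002]
wrist_force: [4.9, 3.3, 5.1]
width: 0.0298
gripper_force: 40.0
```

Request:
play_rows(
  commands=[
    {"travel":[0,0,0],"rot":[0,0,0],"hand":2},
    {"travel":[0,0,0],"rot":[0,0,0],"hand":2},
    {"travel":[0,0,0],"rot":[0,0,0],"hand":2},
    {"travel":[0,0,0],"rot":[0,0,0],"hand":2},
    {"travel":[0,0,0],"rot":[0,0,0],"hand":2},
    {"travel":[0,0,0],"rot":[0,0,0],"hand":2},
    {"travel":[0,0,0],"rot":[0,0,0],"hand":2},
    {"travel":[0,0,0],"rot":[0,0,0],"hand":2},
    {"travel":[0,0,0],"rot":[0,0,0],"hand":2},
    {"travel":[0,0,0],"rot":[0,0,0],"hand":2},
  ],
)

```text
t: 16.85
ee_pos: [0.4831, 0.1672, 0.1021]
orientation: [-0.023, 1.0, 0.001, 0.002]
wrist_force: [5.6, 4.1, 5.6]
width: 0.0298
gripper_force: 40.0
```

Request:
play_rows(
  commands=[
    {"travel":[0,0,0],"rot":[0,0,0],"hand":2},
    {"travel":[0,0,0],"rot":[0,0,0],"hand":2},
    {"travel":[0,0,0],"rot":[0,0,0],"hand":2},
    {"travel":[0,0,0],"rot":[0,0,0],"hand":2},
    {"travel":[0,0,0],"rot":[0,0,0],"hand":2},
    {"travel":[0,0,0],"rot":[0,0,0],"hand":2},
    {"travel":[0,0,0],"rot":[0,0,0],"hand":2},
    {"travel":[0,0,0],"rot":[0,0,0],"hand":2},
    {"travel":[0,0,0],"rot":[0,0,0],"hand":2},
    {"travel":[0,0,0],"rot":[0,0,0],"hand":2},
  ],
)

```text
t: 17.68
ee_pos: [0.4831, 0.1672, 0.1022]
orientation: [-0.023, 1.0, 0.001, 0.002]
wrist_force: [5.1, 3.7, 5.3]
width: 0.0301
gripper_force: 40.0
```

```bash
python3 m.py 16|awk 'NR%3==1'
```

```text
17.6833 0.1423 0.1417 252.0 0.1408
17.8333 0.1423 0.1415 252.0 0.1408
17.9833 0.1423 0.1419 249.0 0.1408
18.1333 0.1423 0.1415 254.0 0.1408
18.2833 0.1423 0.1415 254.0 0.1408
18.4333 0.1423 0.1418 252.0 0.1409
```

Request:
play_rows(
  commands=[
    {"travel":[0,0,0],"rot":[0,0,0],"hand":4},
    {"travel":[0,0,0],"rot":[0,0,0],"hand":5.5},
    {"travel":[0,0,0],"rot":[0,0,0],"hand":7},
    {"travel":[0,0,0],"rot":[0,0,0],"hand":7},
    {"travel":[0,0,-2],"rot":[0,0,0],"hand":7},
    {"travel":[0,0,-5],"rot":[0,0,0],"hand":7},
    {"travel":[0,0,-8],"rot":[0,0,0],"hand":7},
    {"travel":[0,0,-11],"rot":[0,0,0],"hand":7},
    {"travel":[0,0,-13],"rot":[0,0,0],"hand":7},
    {"travel":[0,0,-13],"rot":[0,0,0],"hand":7},
  ],
)

```text
t: 19.32
ee_pos: [0.4832, 0.167, 0.2356]
orientation: [-0.023, 1.0, 0.001, 0.004]
wrist_force: [0.8, 0.3, 0.6]
width: 0.0702
gripper_force: 0.0
```

```bash
python3 m.py 20|awk 'NR%3==1'; python3 -c "
from h import *
delta(-.08,.142,.24)
W=cloud('scene',cams.capture('scene')[1]);X,Y=B(W);z=W[...,2]
k=(X<-.05)&(X>-.11)&(Y>.08)&(Y<.2)&(z>.065)&(z<.075);print('shuttle',k.sum(),Y[k].min(),Y[k].max())
k=(X<-.05)&(X>-.11)&(Y>.08)&(Y<.2)&(z>.13)&(z<.155);print('grip',k.sum(),Y[k].min(),Y[k].max())"
```

```text
19.3167 0.1421 0.1551 63.0 0.1521
19.4667 0.1416 0.155 76.0 0.1521
19.6167 0.1415 0.1551 76.0 0.1429
19.7667 0.1416 0.155 73.0 0.1521
19.9167 0.1416 0.1549 73.0 0.1521
20.0667 0.1417 0.1551 71.0 0.1521
20.2167 0.1417 0.155 69.0 0.1521
t 20.3167 bed [-0.0809  0.1417] [0.481  0.1665 0.2303] travel [-0.09  0.03 -0.97] rot [0.   0.01 0.02] w 0.07018102696736447 0.0 [-0.  -0.3  0.3]
shuttle 233 0.0971259531964127 0.1872649566092913
grip 90 0.12802182197295006 0.156996518120345
```

```bash
python3 -c "
from h import *
print(trolley('scene'))
from workcell import workorder
print(workorder.finish_job())"
```

```text
(20.3667, np.float64(0.14168516773524636), np.float64(0.14593790124919515), np.int64(250), np.float64(0.1395279957002775))
the job is handed in; nothing more can be done
None
```

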